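# Seat two wood slices in the sample board

### The arm

A 6-joint arm with a two-finger parallel gripper is mounted at the origin on the work surface. World frame = base frame: x ahead of the robot, y to its left, z up, the work surface at z = 0. Lengths are in mm, angles in rad, forces in N, time in s.
With the tool pointing down it reaches from about 300 to 850 mm from the base axis. Payload 5.4 kg.
Tool frame: the origin (TCP) lies midway between the tips of the shut fingers; the grasp point (between the pads) lies 19 mm behind it; z points along the fingers, y is the direction in which the jaws open and shut (so a half turn about z gives the same grasp; the last joint's range is limited). The gripper opens to 85 mm and grips with 20 to 120 N. Pads are 22 mm wide; open, the fingers measure 114 mm over their backs; the gripper's body (76 mm by 85 mm) begins 54 mm behind the grasp point. The pads swing forward as they close: fully open they stand 13 mm farther back than shut.
Start: joints at [1.017, 0.158, 1.597, -0, 1.386, -0.21], TCP at [193.823, 541.331, 231.299] pointing down, gripper open.
Joint ranges: [-2.91, 2.91], [-0.94, 2.29], [0.18, 2.7], [-1.29, 4.43], [0.17, 2.64], [-3, 3]. Speed limits (rad/s): [2.57, 2.57, 3.14, 3.14, 3.14, 3.14].

### API

Orientations are given as a rotation vector (axis times angle).
In Python, from workcell import sensors, camera, camera_params, env gives the robot as it stands.
- The arm moves only by the tool apply_moves, never from a script. Its argument "steps" is a list of rows, each an object of numbers: "fingers": the finger opening in cm, from 0 to 8.54; "tx", "ty", "tz": the shift along the tool's x, y, z in cm; "turn": the turn about the tool's z in degrees. In form: [{"fingers": .., "tx": .., "ty": .., "tz": .., "turn": ..}, ...]. A call has 1 to 5 rows; each row shifts and turns the pose as measured when the row begins, along the tool's axes as they then stand; what a row does not reach is not made up. A row lasts 1/10 s, in which the tool goes at most 50 mm and 8.59 degrees, less where a joint would pass 70% of its speed; a pose out of reach is approached as far as the arm can. A call is refused whole if a number of a shift passes 5 or a number of a turn 8.59, either way. A call with a gripper value outside its range is refused whole. The fingers move at their own pace and stop on an object; "newtons" is the grip in N (left out, the last holds). Time passes only in rows, so rows that do not move let the fingers close. It gives the time, the measured TCP pose, the force and the opening at its end, in the units of the state.
- sensors.observe(): the state, without advancing time (a new reading comes with each control period).
- camera(name): name is "scene" or "top"; returns the picture (384x512x3 uint8, red, green, blue); there is no depth.
- camera_params(name): a dict with "fx", "fy", "cx", "cy" (pixels), "k1" (the pictures are not rectified: a ray, as slopes to the right and down, at radius r is drawn at 1 + k1 r^2 times it, then the intrinsics apply), "xyz" and "attitude" of the camera in the world. Camera axes: x right, y down, z forward; pixel columns grow to the right and rows downward; lengths in mm; the calibration is good to about 2 mm. A picture is of the moment at which its call begins. camera_params takes no time and is no camera call.
- env.hand_in(): hands the job in, once; it reports no verdict.
The state is a dict: "time": time; "q": joint angles; "joint_vel": joint speeds; "joint_torque": joint torques, N m; "tcp_pos": TCP position; "eef_rot": TCP orientation; "wrist_force": force on the tool from outside, world axes, zero at the start; "moment": the same for the moment, N m; "width": opening from 0.0 (shut) to 1.0 (fully open).
Only numpy, scipy, OpenCV 4.12 (cv2) and the standard library are available. Lean on these libraries where they do the work, as an engineer would, in place of code of your own. Each camera call takes 0.05 s, during which the arm holds its last target.

### The job

Two round slices of wood lie loose on the white sample board. Push each one across the board with the fingertips until it drops into the recess of its own size, the large slice in the large recess and the small slice in the small one, and lies flat on the bottom. Do not pick the slices up, and leave the jar, cup, lid and phone around the board where they are.

Things in the scene. Friction and masses are not known exactly. Their poses are not given: they have to be found in the camera images.
- large_slice: The larger loose wood slice: a flat disc of dark wood, 56 mm in diameter, 12 mm thick, about 32 g. Starts lying flat on top of the board, nearer the robot than the recesses, on the left or on the right. Origin: centre of its underside; z is its axis, up.
- small_slice: The smaller loose wood slice: a flat disc of dark wood, 40 mm in diameter, 12 mm thick, about 18 g. Starts lying flat on top of the board beside the large one, left or right. Origin: centre of its underside; z is its axis, up.
- board: White plastic sample board, fixed to the desk, 260 mm along its x, 300 mm along its y, 20 mm high, with a flat top without an outer rim. Origin: centre of its underside, on the desk. Both round recesses are sunk in its half away from the robot; their floors are lined with grey felt, 8 mm below the top and 12 mm above the desk. The board's yaw varies.
- large_recess (a point): Centre of the mouth of the large recess, level with the board's top: 60 mm in diameter, 8 mm deep, lip chamfered 1.5 mm. A seated slice stands 4 mm proud of the top. Lies at x = +55, y = +70 mm of the board's origin, in the board's frame. Axes as the board's.
- small_recess (a point): Centre of the mouth of the small recess, level with the board's top: 44 mm in diameter, 8 mm deep, lip chamfered 1.5 mm. Lies at x = +55, y = -70 mm of the board's origin, in the board's frame. Axes as the board's.
- jar: Bystander: closed frosted clear jar with a steel cap, 66 mm in diameter, 70 mm high, loose on the desk beside the board's left side. Origin: centre of its underside.
- cup: Bystander: small open pale green cup, 64 mm over the rim, 45 mm high, loose on the desk beside the board's left side. Origin: centre of its underside.
- lid: Bystander: round white jar lid, 90 mm in diameter, 16 mm high, lying loose on the desk beside the board's right side. Origin: centre of its underside.
- phone: Bystander: black phone, 150 x 72 x 9 mm, lying loose on the desk beside the board's right side. Origin: centre of its underside.
Mind the look-alikes: they are no part of the job. Leave any pink look-alike of the large_slice alone.

How it is judged (in metres and radians):
At the end, for the whole second after the job is handed in: Each slice lies at rest in the recess of its own size: centre within 5 mm of the recess's centre, underside less than 1.8 mm above the recess floor, tilted less than 0.06 rad, right side up (horizontal distance between large_slice and large_recess below 0.005 m and z of large_slice in the frame of board between 0.009 and 0.0138 m and angle between each of large_slice, small_slice's own z axis and vertical below 0.06 rad and linear speed of each of large_slice, small_slice below 0.02 m/s and horizontal distance between small_slice and small_recess below 0.005 m and z of small_slice in the frame of board between 0.009 and 0.0138 m); the robot touches nothing.
It fails at once if the large slice is lifted: its underside's centre comes more than 8 mm above the board's top (height (world z) of large_slice above 0.028 m).
It fails at once if the small slice is lifted: its underside's centre comes more than 8 mm above the board's top (height (world z) of small_slice above 0.028 m).
It fails at once if the jar, cup, lid or phone is moved by more than 15 mm (distance of any of jar, cup, lid, phone from where it was at the start of the episode above 0.015 m).
It also fails if it takes over 58 s, if anything falls off the work surface, if the arm or the gripper's body presses on something with over 40 N, if the wrist force passes 120 N, or if a joint passes its speed limit or range.

## Working session

There is one attempt and no reset: what is moved stays moved. The work goes in short steps, Python scripts to look and compute and a tool call to move; the robot and the scene stay as the last step left them, time stands still between calls to the robot, and variables do not carry over. Pictures are saved under pics/ and viewed, and the job is handed in when it is done.

Besides the shell and the picture viewer there is one more tool, called after ">>>" as name(argument=value, ...) on one line, values as JSON. apply_moves: Moves the arm, as the interface text tells. Its arguments: {"type":"object","properties":{"steps":{"type":"array","items":{"type":"object","properties":{"fingers":{"type":"number"},"tx":{"type":"number"},"ty":{"type":"number"},"tz":{"type":"number"},"turn":{"type":"number"}}}},"newtons":{"type":"number"}},"required":["steps"]}

```bash
mkdir -p pics; ls
python3 - <<'E'
from workcell import sensors,camera,camera_params
import cv2
for n in("scene","top"):
    cv2.imwrite(f"pics/{n}0.png",camera(n)[:,:,::-1]); print(n,camera_params(n))
print(sensors.observe())
E
```

```text
pics
scene {'fx': 364.8439841403506, 'fy': 364.8439841403506, 'cx': 258.73907016301706, 'cy': 196.5881973475513, 'k1': -0.1009873921462012, 'xyz': array([ 816.47349997, -446.35332711,  661.96949027]), 'attitude': array([-2.36412404, -0.54783228,  0.22764475])}
top {'fx': 399.18222832810505, 'fy': 399.18222832810505, 'cx': 257.2224695768175, 'cy': 187.5998657111421, 'k1': 0.00011943718991385374, 'xyz': array([ 480.82824105,   15.88294012, 1060.38221278]), 'attitude': array([-2.18011499,  2.15806723, -0.048756  ])}
{'time': 0.1, 'q': array([ 1.01688426e+00,  1.59014832e-01,  1.59813228e+00,  2.79805379e-05,
        1.38622657e+00, -2.10101728e-01]), 'joint_vel': array([ 1.82990103e-05, -1.54871555e-03, -3.16990447e-03,  4.90242846e-04,
       -2.80370530e-03,  1.86396353e-03]), 'joint_torque': array([-4.12806112e-04, -3.96992648e+01, -3.32336891e+01, -2.63899556e-04,
        4.23007630e-03,  3.97784845e-05]), 'tcp_pos': array([193.5311849 , 540.85848476, 230.38618304]), 'eef_rot': array([-5.37289908e-01, -3.09460592e+00,  2.57930143e-03]), 'wrist_force': array([ 0.1298977 ,  0.08814232, -0.24068849]), 'moment': array([ 0.01642414, -0.04520484,  0.03908671]), 'width': 0.9975907292726927}
```

View pics/scene0.png

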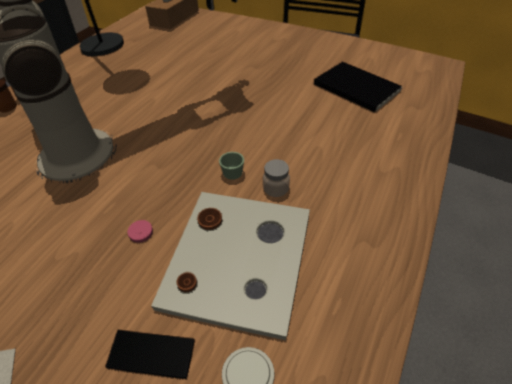

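View pics/top0.png

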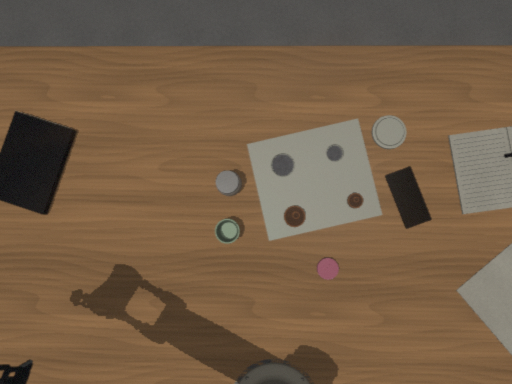

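The top view shows the large slice at about (295,216), the small slice at (355,200), the large recess at (283,165) and the small recess at (335,153). The pink disc on the desk at (328,268) is the look-alike. It isn't dark wood and isn't on the board, so I'll leave it alone. Next I'll measure and check with a crop.

```bash
cat > h.py <<'E'
import numpy as np,cv2
from scipy.spatial.transform import Rotation as R
from workcell import sensors,camera,camera_params
def ray(n,uv,z):
    p=camera_params(n); K=np.array([[p['fx'],0,p['cx']],[0,p['fy'],p['cy']],[0,0,1]])
    d=cv2.undistortPoints(np.array(uv,float).reshape(-1,1,2),K,np.array([p['k1'],0,0,0,0]))[:,0]
    d=np.c_[d,np.ones(len(d))]@R.from_rotvec(p['attitude']).as_matrix().T
    return (p['xyz']+d*((z-p['xyz'][2])/d[:,2:]))[:,:2]
def comps(m,lo=60,hi=1500):
    n,l,s,c=cv2.connectedComponentsWithStats(m.astype(np.uint8))
    out=[]
    for i in range(1,n):
        if lo<s[i,4]<hi: 
            k,_=cv2.findContours((l==i).astype(np.uint8),0,1)
            h=cv2.convexHull(k[0]); M=cv2.moments(h)
            out.append((M['m10']/M['m00'],M['m01']/M['m00'],s[i,4],s[i,2],s[i,3]))
    return out
def slices(n):
    im=camera(n); hsv=cv2.cvtColor(im,cv2.COLOR_RGB2HSV).astype(int)
    g=im.astype(int)
    bm=((hsv[...,1]<40)&(hsv[...,2]>120)).astype(np.uint8)
    k,_=cv2.findContours(bm,0,2); 
    k=[c for c in k if cv2.contourArea(c)>4000]
    board=cv2.convexHull(max(k,key=cv2.contourArea)) if k else None
    ins=np.zeros(bm.shape,np.uint8); cv2.fillPoly(ins,[board],1)
    ins=cv2.erode(ins,np.ones((5,5)))
    dark=(hsv[...,2]<130)&(ins>0)
    wood=dark&(g[...,0]-g[...,2]>15)
    rec=dark&(g[...,0]-g[...,2]<=15)
    return im,board,comps(wood),comps(rec)
E
python3 - <<'E'
from h import *
for n in("top","scene"):
    im,b,w,r=slices(n)
    ap=cv2.approxPolyDP(b,8,True)[:,0]; c=ray(n,ap,20)
    print(n,"board",ap.tolist(),c.round(1).tolist(),"ctr",c.mean(0))
    for q in w: print(" slice",np.round(q,1),ray(n,q[:2],32).round(1))
    for q in r: print(" rec",np.round(q,1),ray(n,q[:2],16).round(1))
im=camera("top"); cv2.imwrite("pics/c1.png",cv2.resize(im[100:290,200:430,::-1],None,fx=3,fy=3,interpolation=2))
E
```

```text
top board [[356, 119], [380, 214], [269, 239], [248, 144]] [[741.6, -210.7], [493.0, -270.4], [425.3, 15.1], [673.5, 72.8]] ctr [583.32782937 -98.28594787]
 slice [354.9 200.2 217.   17.   17. ] [[ 527.4 -203.7]]
 slice [294.4 215.8 390.   22.   23. ] [[485.8 -49.4]]
 rec [334.5 152.4 253.   18.   18. ] [[ 653.2 -154.7]]
 rec [282.3 164.4 442.   24.   24. ] [[620.6 -18.1]]
scene board [[203, 194], [307, 211], [284, 335], [154, 306]] [[430.7, 11.5], [672.6, 69.9], [741.4, -214.4], [498.7, -273.0]] ctr [ 585.86473949 -101.49275563]
 slice [209.4 219.2 497.   26.   24. ] [[490.8 -54.7]]
 slice [186.5 282.7 376.   22.   22. ] [[ 532.3 -207.9]]
 rec [269.9 231.7 479.   27.   22. ] [[620.2 -16.6]]
 rec [255.2 288.7 357.   22.   20. ] [[ 653.  -153.2]]
```

View pics/c1.png

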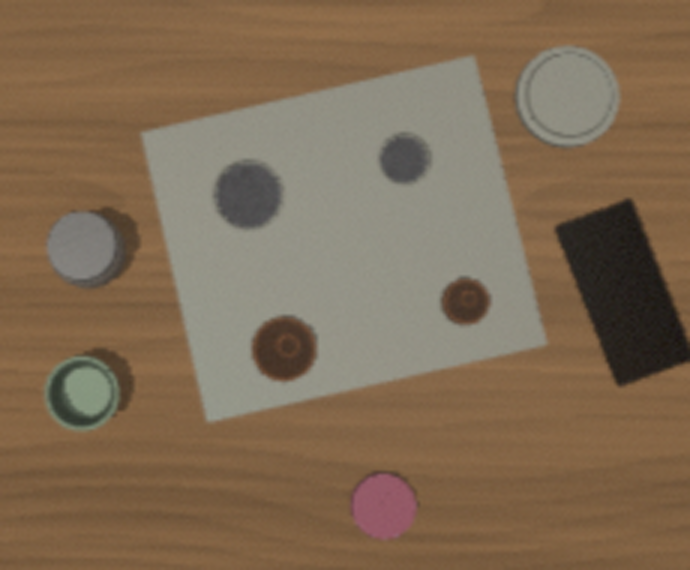

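The crop confirms it. Both brown slices lie on the board, with the large one on the left and the small one on the right. The pink disc is on the desk. Next I'll write a planning helper and move over behind the large slice.

```bash
cat > plan.py <<'E'
import sys,numpy as np
from scipy.spatial.transform import Rotation as R
from workcell import sensors
# usage: x y z pushdir_deg step nrows : -tool x points along pushdir
x,y,z,a,step,n=map(float,sys.argv[1:7])
s=sensors.observe(); p=s['tcp_pos'].copy(); M=R.from_rotvec(s['eef_rot']).as_matrix()
print("t",round(s['time'],2),"tcp",p.round(1),"pushdir",round(np.degrees(np.arctan2(-M[1,0],-M[0,0])),2),"zaxis",M[:,2].round(3),"F",s['wrist_force'].round(1),"w",round(s['width'],3))
for i in range(int(n)):
    d=np.array([x,y,z])-p; L=np.linalg.norm(d); d*=min(1,step/max(L,1e-9))
    cur=np.degrees(np.arctan2(-M[1,0],-M[0,0])); e=(a-cur+180)%360-180
    t=-np.clip(e,-8.5,8.5)
    v=M.T@d/10
    print(dict(tx=round(v[0],2),ty=round(v[1],2),tz=round(v[2],2),turn=round(t,1)))
    p+=d; M=M@R.from_euler('z',t,degrees=True).as_matrix()
E
python3 plan.py 428 -64 120 13.6 48 5
```

```text
t 0.25 tcp [193.7 541.1 230.8] pushdir -19.7 zaxis [-0.    -0.001 -1.   ] F [ 0.7 -0.6  0.3] w 0.999
{'tx': np.float64(-3.1), 'ty': np.float64(-3.58), 'tz': np.float64(0.81), 'turn': np.float64(-8.5)}
{'tx': np.float64(-2.53), 'ty': np.float64(-4.0), 'tz': np.float64(0.81), 'turn': np.float64(-8.5)}
{'tx': np.float64(-1.91), 'ty': np.float64(-4.33), 'tz': np.float64(0.81), 'turn': np.float64(-8.5)}
{'tx': np.float64(-1.25), 'ty': np.float64(-4.56), 'tz': np.float64(0.81), 'turn': np.float64(-7.8)}
{'tx': np.float64(-0.62), 'ty': np.float64(-4.69), 'tz': np.float64(0.81), 'turn': np.float64(-0.0)}
```

>>> apply_moves(steps=[{"fingers": 3, "tx": -3.1, "ty": -3.6, "tz": 0.5, "turn": -8.5}, {"fingers": 3, "tx": -2.5, "ty": -4, "tz": 0.5, "turn": -8.5}, {"fingers": 3, "tx": -1.9, "ty": -4.3, "tz": 0.5, "turn": -8.5}, {"fingers": 3, "tx": -1.2, "ty": -4.5, "tz": 0.5, "turn": -7.8}, {"fingers": 3, "tx": -0.6, "ty": -4.7, "tz": 0.5}], newtons=20)

```text
validation failed for argument at $.st...
```

```bash
python3 plan.py 428 -64 110 13.6 49 5
```

```text
t 0.25 tcp [193.7 541.1 230.8] pushdir -19.7 zaxis [-0.    -0.001 -1.   ] F [ 0.7 -0.6  0.3] w 0.999
{'tx': np.float64(-3.15), 'ty': np.float64(-3.64), 'tz': np.float64(0.9), 'turn': np.float64(-8.5)}
{'tx': np.float64(-2.58), 'ty': np.float64(-4.07), 'tz': np.float64(0.9), 'turn': np.float64(-8.5)}
{'tx': np.float64(-1.95), 'ty': np.float64(-4.4), 'tz': np.float64(0.9), 'turn': np.float64(-8.5)}
{'tx': np.float64(-1.28), 'ty': np.float64(-4.64), 'tz': np.float64(0.9), 'turn': np.float64(-7.8)}
{'tx': np.float64(-0.64), 'ty': np.float64(-4.77), 'tz': np.float64(0.9), 'turn': np.float64(-0.0)}
```

>>> apply_moves(steps=[{"fingers": 3, "tx": -3.1, "ty": -3.6, "tz": 0.5, "turn": -8.5}, {"fingers": 3, "tx": -2.5, "ty": -4, "tz": 0.5, "turn": -8.5}, {"fingers": 3, "tx": -1.9, "ty": -4.3, "tz": 0.5, "turn": -8.5}, {"fingers": 3, "tx": -1.2, "ty": -4.5, "tz": 0.5, "turn": -7.8}, {"fingers": 3, "tx": -0.6, "ty": -4.7, "tz": 0.5, "turn": 0}], newtons=20)

```text
time: 0.75
tcp_pos: [274.5, 326.8, 205.5]
eef_rot: [-0.359, 3.121, 0.001]
wrist_force: [1.3, 0.6, -0.3]
width: 0.352
```

```bash
python3 plan.py 428 -64 110 13.6 49 5
```

```text
t 0.75 tcp [274.5 326.8 205.5] pushdir 13.11 zaxis [ 0.     0.001 -1.   ] F [ 1.3  0.6 -0.3] w 0.352
{'tx': np.float64(-0.69), 'ty': np.float64(-4.73), 'tz': np.float64(1.08), 'turn': np.float64(-0.5)}
{'tx': np.float64(-0.65), 'ty': np.float64(-4.73), 'tz': np.float64(1.08), 'turn': np.float64(-0.0)}
{'tx': np.float64(-0.65), 'ty': np.float64(-4.73), 'tz': np.float64(1.08), 'turn': np.float64(-0.0)}
{'tx': np.float64(-0.65), 'ty': np.float64(-4.73), 'tz': np.float64(1.08), 'turn': np.float64(-0.0)}
{'tx': np.float64(-0.65), 'ty': np.float64(-4.73), 'tz': np.float64(1.08), 'turn': np.float64(-0.0)}
```

>>> apply_moves(steps=[{"fingers": 3, "tx": -0.7, "ty": -4.7, "tz": 1, "turn": -0.5}, {"fingers": 3, "tx": -0.7, "ty": -4.7, "tz": 1, "turn": 0}, {"fingers": 3, "tx": -0.7, "ty": -4.7, "tz": 1, "turn": 0}, {"fingers": 3, "tx": -0.7, "ty": -4.7, "tz": 1, "turn": 0}, {"fingers": 3, "tx": -0.7, "ty": -4.7, "tz": 1, "turn": 0}])

```text
time: 1.25
tcp_pos: [365.9, 99.1, 155.4]
eef_rot: [-0.377, 3.111, 0.002]
wrist_force: [0.7, -0.0, 0.1]
width: 0.354
```

```bash
python3 plan.py 428 -64 70 13.6 49 5
```

```text
t 1.25 tcp [365.9  99.1 155.4] pushdir 13.83 zaxis [ 0.008  0.002 -1.   ] F [ 0.7 -0.   0.1] w 0.354
{'tx': np.float64(-0.52), 'ty': np.float64(-4.37), 'tz': np.float64(2.16), 'turn': np.float64(0.2)}
{'tx': np.float64(-0.54), 'ty': np.float64(-4.37), 'tz': np.float64(2.16), 'turn': np.float64(-0.0)}
{'tx': np.float64(-0.54), 'ty': np.float64(-4.37), 'tz': np.float64(2.16), 'turn': np.float64(0.0)}
{'tx': np.float64(-0.52), 'ty': np.float64(-4.22), 'tz': np.float64(2.08), 'turn': np.float64(-0.0)}
{'tx': np.float64(0.0), 'ty': np.float64(0.0), 'tz': np.float64(0.0), 'turn': np.float64(-0.0)}
```

>>> apply_moves(steps=[{"fingers": 3, "tx": -0.5, "ty": -4.4, "tz": 2, "turn": 0.2}, {"fingers": 3, "tx": -0.5, "ty": -4.4, "tz": 2, "turn": 0}, {"fingers": 3, "tx": -0.5, "ty": -4.4, "tz": 2, "turn": 0}, {"fingers": 3, "tx": -0.5, "ty": -4.2, "tz": 2, "turn": 0}, {"fingers": 3, "tx": 0, "ty": 0, "tz": 0, "turn": 0}])

```text
time: 1.75
tcp_pos: [430.0, -76.0, 74.6]
eef_rot: [-0.358, 3.107, -0.002]
wrist_force: [-0.6, 0.7, -0.7]
width: 0.349
```

```bash
python3 plan.py 442.5 -60.5 40 13.6 20 3
python3 - <<'E'
from h import *
im=camera("scene"); cv2.imwrite("pics/s2.png",cv2.resize(im[100:340,100:340,::-1],None,fx=2.5,fy=2.5,interpolation=2))
E
```

```text
t 1.75 tcp [430.  -76.   74.6] pushdir 13.16 zaxis [ 0.014  0.001 -1.   ] F [-0.6  0.7 -0.7] w 0.349
{'tx': np.float64(-0.76), 'ty': np.float64(0.62), 'tz': np.float64(1.74), 'turn': np.float64(-0.4)}
{'tx': np.float64(-0.76), 'ty': np.float64(0.61), 'tz': np.float64(1.74), 'turn': np.float64(0.0)}
{'tx': np.float64(0.0), 'ty': np.float64(0.0), 'tz': np.float64(0.0), 'turn': np.float64(-0.0)}
```

View pics/s2.png

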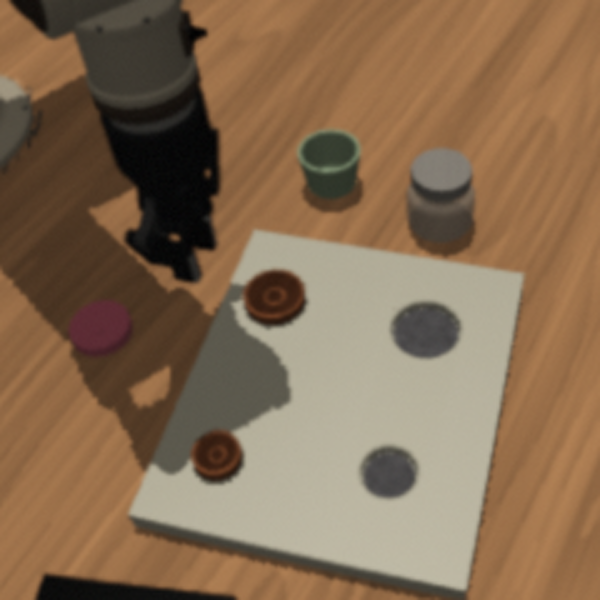

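The gripper stands open above the near edge of the board, just behind the large slice (crop about (275,297)). Next I'll descend.

>>> apply_moves(steps=[{"fingers": 3, "tx": -0.7, "ty": 0.6, "tz": 1.7, "turn": -0.4}, {"fingers": 3, "tx": -0.7, "ty": 0.7, "tz": 1.6, "turn": 0}, {"fingers": 3, "tx": 0, "ty": 0, "tz": 0.4, "turn": 0}, {"fingers": 3, "tx": 0, "ty": 0, "tz": 0.4, "turn": 0}])

```text
time: 2.2
tcp_pos: [442.2, -56.1, 36.3]
eef_rot: [-0.373, 3.101, -0.002]
wrist_force: [0.9, -0.3, 0.8]
width: 0.355
```

```bash
python3 plan.py 442.5 -60.5 25 13.6 20 3
```

```text
t 2.2 tcp [442.2 -56.1  36.3] pushdir 13.74 zaxis [ 0.018  0.001 -1.   ] F [ 0.9 -0.3  0.8] w 0.355
{'tx': np.float64(0.1), 'ty': np.float64(-0.43), 'tz': np.float64(1.13), 'turn': np.float64(0.1)}
{'tx': np.float64(0.0), 'ty': np.float64(0.0), 'tz': np.float64(0.0), 'turn': np.float64(-0.0)}
{'tx': np.float64(0.0), 'ty': np.float64(0.0), 'tz': np.float64(0.0), 'turn': np.float64(0.0)}
```

>>> apply_moves(steps=[{"fingers": 3, "tx": 0.1, "ty": -0.4, "tz": 0.7, "turn": 0}, {"fingers": 3, "tx": 0, "ty": 0, "tz": 0.3, "turn": 0}])

```text
time: 2.4
tcp_pos: [442.8, -60.1, 26.9]
eef_rot: [-0.376, 3.099, -0.004]
wrist_force: [-0.6, -0.1, 0.1]
width: 0.35
```

>>> apply_moves(steps=[{"fingers": 3, "tx": 0, "ty": 0, "tz": 0.2, "turn": 0}])

```text
time: 2.5
tcp_pos: [442.8, -60.3, 25.0]
eef_rot: [-0.376, 3.099, -0.005]
wrist_force: [-0.3, -0.9, 0.0]
width: 0.353
```

>>> apply_moves(steps=[{"fingers": 3, "tx": 0, "ty": 0, "tz": 0.2, "turn": 0}])

```text
time: 2.6
tcp_pos: [443.1, -60.5, 23.2]
eef_rot: [-0.375, 3.098, -0.005]
wrist_force: [0.6, -0.3, -0.1]
width: 0.348
```

>>> apply_moves(steps=[{"fingers": 3, "tx": 0, "ty": 0, "tz": 0.2, "turn": 0}])

```text
time: 2.7
tcp_pos: [443.2, -60.7, 21.2]
eef_rot: [-0.375, 3.098, -0.005]
wrist_force: [0.1, -0.6, -0.1]
width: 0.351
```

>>> apply_moves(steps=[{"fingers": 3, "tx": 0, "ty": 0, "tz": 0.2, "turn": 0}])

```text
time: 2.8
tcp_pos: [443.5, -60.8, 19.4]
eef_rot: [-0.375, 3.098, -0.005]
wrist_force: [-6.8, 3.2, 24.4]
width: 0.35
```

>>> apply_moves(steps=[{"fingers": 3, "tx": 0, "ty": 0, "tz": 0.15, "turn": 0}])

```text
time: 2.9
tcp_pos: [443.5, -60.9, 19.4]
eef_rot: [-0.375, 3.099, -0.004]
wrist_force: [-12.3, 4.8, 31.4]
width: 0.355
```

Contact with the board shows the tips are roughly at TCP height. I'll lift about 5.5 mm and push.

>>> apply_moves(steps=[{"fingers": 3, "tx": 0, "ty": 0, "tz": -0.6, "turn": 0}, {"fingers": 3, "tx": -0.7, "ty": 0, "tz": 0, "turn": 0}, {"fingers": 3, "tx": -0.7, "ty": 0, "tz": 0, "turn": 0}, {"fingers": 3, "tx": -0.7, "ty": 0, "tz": 0, "turn": 0}, {"fingers": 3, "tx": -0.7, "ty": 0, "tz": 0, "turn": 0}])

```text
time: 3.4
tcp_pos: [472.6, -53.9, 26.1]
eef_rot: [-0.374, 3.099, -0.004]
wrist_force: [0.1, 0.8, 1.0]
width: 0.353
```

```bash
python3 plan.py 587 -25.5 25 13.6 7 3;python3 - <<'E'
from h import *
im,b,w,r=slices("top")
for q in w: print(" slice",np.round(q,1),ray("top",q[:2],32).round(1))
im=camera("scene"); cv2.imwrite("pics/s3.png",cv2.resize(im[100:340,100:340,::-1],None,fx=2.5,fy=2.5,interpolation=2))
E
```

```text
t 3.4 tcp [472.6 -53.9  26.1] pushdir 13.77 zaxis [ 0.02 -0.   -1.  ] F [0.1 0.8 1. ] w 0.353
{'tx': np.float64(-0.7), 'ty': np.float64(0.0), 'tz': np.float64(0.02), 'turn': np.float64(0.2)}
{'tx': np.float64(-0.7), 'ty': np.float64(0.0), 'tz': np.float64(0.02), 'turn': np.float64(-0.0)}
{'tx': np.float64(-0.7), 'ty': np.float64(0.0), 'tz': np.float64(0.02), 'turn': np.float64(0.0)}
 slice [355.  200.1 209.   17.   17. ] [[ 527.6 -204. ]]
 slice [282.1 214.2 179.   19.   34. ] [[489.5 -17.8]]
 slice [310.  214.2 381.   46.   22. ] [[490.3 -89.3]]
```

View pics/s3.png

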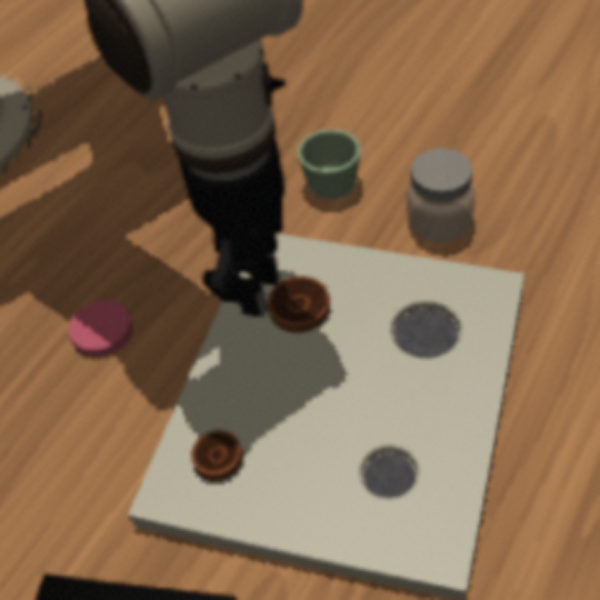

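The slice (crop about (300,304)) is moving ahead of the fingers and sits cradled between them. Pushing on.

>>> apply_moves(steps=[{"fingers": 3, "tx": -0.7, "ty": 0, "tz": 0, "turn": 0}, {"fingers": 3, "tx": -0.7, "ty": 0, "tz": 0, "turn": 0}, {"fingers": 3, "tx": -0.7, "ty": 0, "tz": 0, "turn": 0}, {"fingers": 3, "tx": -0.7, "ty": 0, "tz": 0, "turn": 0}, {"fingers": 3, "tx": -0.7, "ty": 0, "tz": 0, "turn": 0}])

```text
time: 4.0
tcp_pos: [508.8, -44.7, 26.3]
eef_rot: [-0.375, 3.1, -0.004]
wrist_force: [-0.5, -0.5, -1.2]
width: 0.35
```

>>> apply_moves(steps=[{"fingers": 3, "tx": -0.7, "ty": 0, "tz": 0.05, "turn": 0}, {"fingers": 3, "tx": -0.7, "ty": 0, "tz": 0, "turn": 0}, {"fingers": 3, "tx": -0.7, "ty": 0, "tz": 0, "turn": 0}, {"fingers": 3, "tx": -0.7, "ty": 0, "tz": 0, "turn": 0}])

```text
time: 4.4
tcp_pos: [538.6, -37.4, 26.2]
eef_rot: [-0.375, 3.1, -0.004]
wrist_force: [-0.1, -0.3, 0.6]
width: 0.352
```

```bash
cat > chk.py <<'E'
import sys
from h import *
im,b,w,r=slices("scene")
for q in w: print(" slice",np.round(q,1),ray("scene",q[:2],28).round(1))
cv2.imwrite(sys.argv[1],cv2.resize(im[150:340,130:330,::-1],None,fx=3,fy=3,interpolation=2))
E
python3 plan.py 587 -25.5 25 13.6 7 3;python3 chk.py pics/s4.png
```

```text
t 4.4 tcp [538.6 -37.4  26.2] pushdir 13.79 zaxis [ 0.019 -0.    -1.   ] F [-0.1 -0.3  0.6] w 0.352
{'tx': np.float64(-0.7), 'ty': np.float64(-0.0), 'tz': np.float64(0.03), 'turn': np.float64(0.2)}
{'tx': np.float64(-0.7), 'ty': np.float64(0.0), 'tz': np.float64(0.03), 'turn': np.float64(-0.0)}
{'tx': np.float64(-0.7), 'ty': np.float64(0.0), 'tz': np.float64(0.03), 'turn': np.float64(0.0)}
 slice [247.7 225.9 534.   28.   30. ] [[573.8 -31.5]]
 slice [210.3 250.6  73.   22.   20. ] [[ 533.6 -122.1]]
 slice [255.3 260.1  72.   35.   41. ] [[ 627.5 -101.6]]
 slice [186.6 282.7 348.   21.   22. ] [[ 530.7 -206.3]]
```

View pics/s4.png

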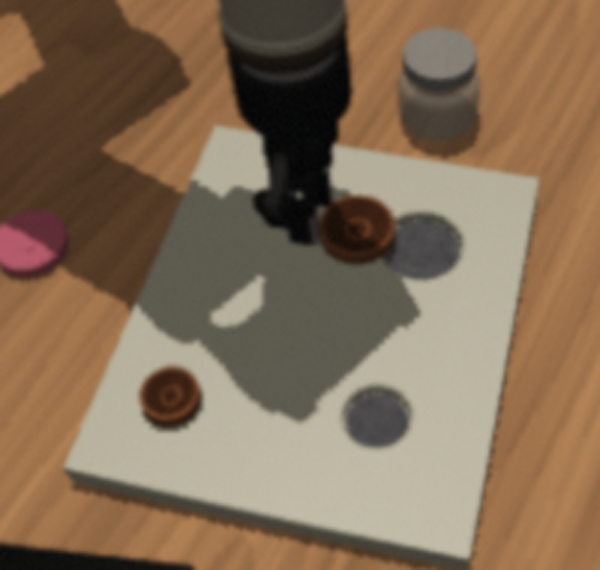

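The slice (crop (357,228)) is at the near rim of the large recess and on line with it. Continuing.

>>> apply_moves(steps=[{"fingers": 3, "tx": -0.6, "ty": 0, "tz": 0.08, "turn": 0}, {"fingers": 3, "tx": -0.6, "ty": 0, "tz": 0, "turn": 0}, {"fingers": 3, "tx": -0.6, "ty": 0, "tz": 0, "turn": 0}, {"fingers": 3, "tx": -0.6, "ty": 0, "tz": 0, "turn": 0}, {"fingers": 3, "tx": -0.6, "ty": 0, "tz": 0, "turn": 0}])

```text
time: 4.95
tcp_pos: [570.7, -29.6, 26.1]
eef_rot: [-0.374, 3.099, -0.004]
wrist_force: [-0.5, 0.3, 0.6]
width: 0.35
```

>>> apply_moves(steps=[{"fingers": 3, "tx": -0.5, "ty": 0, "tz": 0, "turn": 0}, {"fingers": 3, "tx": -0.4, "ty": 0, "tz": 0, "turn": 0}, {"fingers": 3, "tx": -0.4, "ty": 0, "tz": 0, "turn": 0}])

```text
time: 5.25
tcp_pos: [584.8, -26.2, 26.4]
eef_rot: [-0.375, 3.099, -0.004]
wrist_force: [-0.8, 0.9, -0.4]
width: 0.354
```

```bash
python3 plan.py 587 -25.5 25 13.6 7 3;python3 chk.py pics/s5.png
```

```text
t 5.25 tcp [584.8 -26.2  26.4] pushdir 13.79 zaxis [ 0.02 -0.   -1.  ] F [-0.8  0.9 -0.4] w 0.354
{'tx': np.float64(-0.22), 'ty': np.float64(0.01), 'tz': np.float64(0.14), 'turn': np.float64(0.2)}
{'tx': np.float64(0.0), 'ty': np.float64(0.0), 'tz': np.float64(0.0), 'turn': np.float64(-0.0)}
{'tx': np.float64(0.0), 'ty': np.float64(0.0), 'tz': np.float64(0.0), 'turn': np.float64(0.0)}
 slice [269.5 231.6 543.   27.   29. ] [[622.9 -24.6]]
 slice [231.2 254.2  78.   23.   26. ] [[ 576.8 -110.8]]
 slice [208.  263.4  85.   49.   37. ] [[ 545.3 -150.4]]
 slice [186.6 282.7 347.   21.   22. ] [[ 530.7 -206.4]]
```

View pics/s5.png

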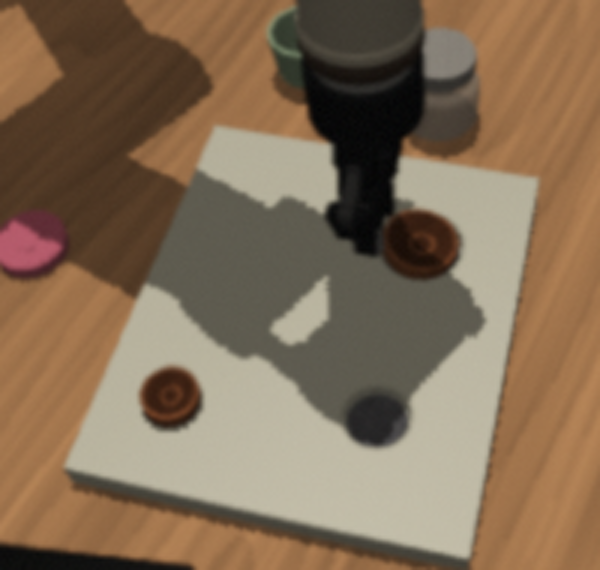

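The slice's centroid (269.5,231.6) now lies over the recess. I'll back off and look from the top.

>>> apply_moves(steps=[{"fingers": 3, "tx": 0.5, "ty": 0, "tz": 0, "turn": 0}, {"fingers": 3, "tx": 2, "ty": 0, "tz": 0, "turn": 0}, {"fingers": 3, "tx": 4, "ty": 0, "tz": -2, "turn": 0}, {"fingers": 3, "tx": 4, "ty": 0, "tz": -3, "turn": 0}])

```text
time: 5.7
tcp_pos: [479.6, -50.7, 71.7]
eef_rot: [-0.379, 3.102, -0.001]
wrist_force: [0.1, -1.2, 1.2]
width: 0.352
```

```bash
python3 chk.py pics/s6.png
python3 - <<'E'
from h import *
im,b,w,r=slices("top")
for q in w: print(" slice",np.round(q,1),ray("top",q[:2],24).round(1),ray("top",q[:2],32).round(1))
a=cv2.resize(im[100:250,230:400,::-1],None,fx=3,fy=3,interpolation=2);cv2.imwrite("pics/t6.png",a)
E
```

```text
slice [222.8 229.1  91.   36.   44. ] [[529.1 -62.6]]
 slice [270.  231.8 485.   27.   23. ] [[624.  -24.7]]
 slice [186.  280.1 421.   28.   29. ] [[ 526.4 -202. ]]
 slice [282.6 164.  397.   23.   23. ] [[620.4 -18.6]] [[619.3 -18.4]]
 slice [355.  200.1 209.   17.   17. ] [[ 528.  -205.8]] [[ 527.6 -204.1]]
 slice [281.  211.7 203.   21.   33. ] [[496.1 -15.3]] [[496.  -15.1]]
 slice [311.1 212.  441.   50.   26. ] [[496.2 -92.9]] [[496.1 -92.1]]
```

View pics/s6.png

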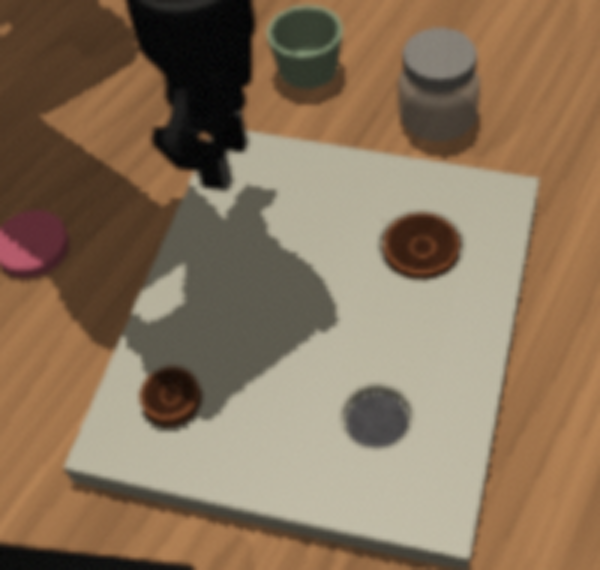

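View pics/t6.png

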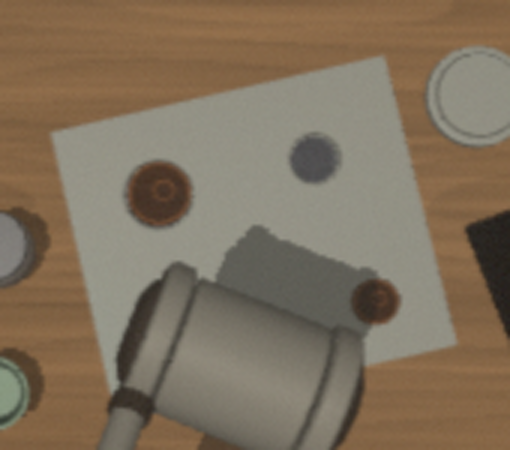

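The large slice is seated. From the top it's at (620.4,-18.6), against a recess centre of about (620.5,-17.5), and the scene view shows only a thin side left above the rim. Next the small slice: push direction about 21.8°, gap 22 mm.

```bash
python3 plan.py 486 -220.7 75 21.8 45 5
```

```text
t 5.8 tcp [479.8 -51.5  75.3] pushdir 13.84 zaxis [ 0.022 -0.001 -1.   ] F [ 0.7 -0.3 -0.1] w 0.354
{'tx': np.float64(0.92), 'ty': np.float64(-4.41), 'tz': np.float64(0.02), 'turn': np.float64(-8.0)}
{'tx': np.float64(1.52), 'ty': np.float64(-4.24), 'tz': np.float64(0.02), 'turn': np.float64(0.0)}
{'tx': np.float64(1.52), 'ty': np.float64(-4.24), 'tz': np.float64(0.02), 'turn': np.float64(-0.0)}
{'tx': np.float64(1.16), 'ty': np.float64(-3.23), 'tz': np.float64(0.01), 'turn': np.float64(0.0)}
{'tx': np.float64(0.0), 'ty': np.float64(0.0), 'tz': np.float64(0.0), 'turn': np.float64(-0.0)}
```

>>> apply_moves(steps=[{"fingers": 2.2, "tx": 0.9, "ty": -4.4, "tz": 0, "turn": -8}, {"fingers": 2.2, "tx": 1.5, "ty": -4.2, "tz": 0, "turn": 0}, {"fingers": 2.2, "tx": 1.5, "ty": -4.2, "tz": 0, "turn": 0}, {"fingers": 2.2, "tx": 1.2, "ty": -3.2, "tz": 0, "turn": 0}, {"fingers": 2.2, "tx": 0, "ty": 0, "tz": 0, "turn": 0}])

```text
time: 6.3
tcp_pos: [486.0, -223.5, 76.3]
eef_rot: [-0.592, 3.059, -0.013]
wrist_force: [0.2, 0.4, 0.1]
width: 0.257
```

```bash
python3 plan.py 486 -220.7 26 21.8 17 5
```

```text
t 6.3 tcp [ 486.  -223.5   76.3] pushdir 21.93 zaxis [ 0.027 -0.003 -1.   ] F [0.2 0.4 0.1] w 0.257
{'tx': np.float64(0.01), 'ty': np.float64(0.11), 'tz': np.float64(1.7), 'turn': np.float64(0.1)}
{'tx': np.float64(0.01), 'ty': np.float64(0.11), 'tz': np.float64(1.7), 'turn': np.float64(-0.0)}
{'tx': np.float64(0.01), 'ty': np.float64(0.11), 'tz': np.float64(1.64), 'turn': np.float64(0.0)}
{'tx': np.float64(0.0), 'ty': np.float64(0.0), 'tz': np.float64(0.0), 'turn': np.float64(-0.0)}
{'tx': np.float64(0.0), 'ty': np.float64(0.0), 'tz': np.float64(0.0), 'turn': np.float64(-0.0)}
```

>>> apply_moves(steps=[{"fingers": 2.2, "tx": 0, "ty": 0.1, "tz": 1.7, "turn": 0}, {"fingers": 2.2, "tx": 0, "ty": 0.1, "tz": 1.6, "turn": 0}, {"fingers": 2.2, "tx": 0, "ty": 0.1, "tz": 1.2, "turn": 0}, {"fingers": 2.2, "tx": 0, "ty": 0, "tz": 0.2, "turn": 0}])

```text
time: 6.7
tcp_pos: [486.7, -220.6, 26.9]
eef_rot: [-0.589, 3.059, -0.012]
wrist_force: [-0.2, 0.3, -0.7]
width: 0.257
```

```bash
python3 plan.py 486 -220.7 26 21.8 17 1; python3 chk.py pics/s7.png
```

```text
t 6.7 tcp [ 486.7 -220.6   26.9] pushdir 21.79 zaxis [ 0.028 -0.003 -1.   ] F [-0.2  0.3 -0.7] w 0.257
{'tx': np.float64(0.07), 'ty': np.float64(0.02), 'tz': np.float64(0.09), 'turn': np.float64(-0.0)}
 slice [270.  231.7 490.   27.   23. ] [[624.  -24.5]]
 slice [189.3 281.1 233.   18.   21. ] [[ 533.4 -201.1]]
```

View pics/s7.png

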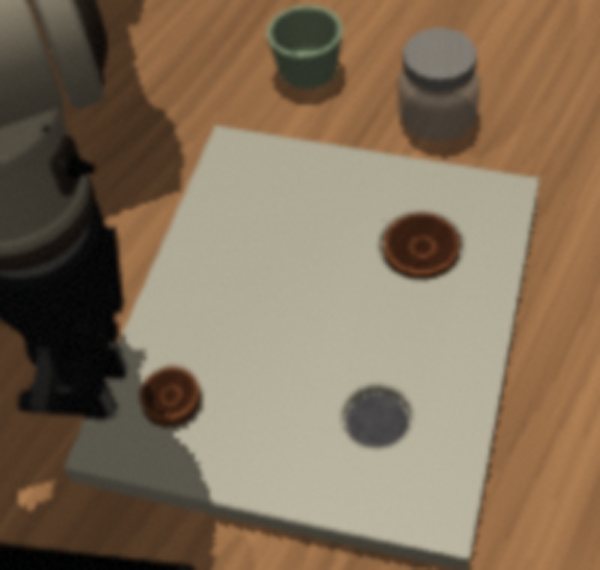

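The fingers are down behind the small slice (crop (171,396)) and aimed at the small recess (377,416). Pushing.

>>> apply_moves(steps=[{"fingers": 2.2, "tx": -0.7, "ty": 0, "tz": 0.1, "turn": 0}, {"fingers": 2.2, "tx": -0.7, "ty": 0, "tz": 0, "turn": 0}, {"fingers": 2.2, "tx": -0.7, "ty": 0, "tz": 0, "turn": 0}, {"fingers": 2.2, "tx": -0.7, "ty": 0, "tz": 0, "turn": 0}, {"fingers": 2.2, "tx": -0.7, "ty": 0, "tz": 0, "turn": 0}])

```text
time: 7.25
tcp_pos: [523.6, -206.8, 29.4]
eef_rot: [-0.589, 3.055, -0.017]
wrist_force: [0.7, 1.1, 0.5]
width: 0.252
```

>>> apply_moves(steps=[{"fingers": 2.2, "tx": -0.7, "ty": 0, "tz": 0, "turn": 0}, {"fingers": 2.2, "tx": -0.7, "ty": 0, "tz": 0, "turn": 0}, {"fingers": 2.2, "tx": -0.7, "ty": 0, "tz": 0, "turn": 0}, {"fingers": 2.2, "tx": -0.7, "ty": 0, "tz": 0, "turn": 0}, {"fingers": 2.2, "tx": -0.7, "ty": 0, "tz": 0, "turn": 0}])

```text
time: 7.75
tcp_pos: [559.7, -192.6, 30.9]
eef_rot: [-0.59, 3.054, -0.018]
wrist_force: [0.0, -0.5, -0.7]
width: 0.259
```

```bash
python3 plan.py 627.3 -164.3 26 21.8 7 2; python3 chk.py pics/s8.png
```

```text
t 7.75 tcp [ 559.7 -192.6   30.9] pushdir 21.87 zaxis [ 0.032 -0.006 -0.999] F [ 0.  -0.5 -0.7] w 0.259
{'tx': np.float64(-0.7), 'ty': np.float64(0.01), 'tz': np.float64(0.07), 'turn': np.float64(0.1)}
{'tx': np.float64(-0.7), 'ty': np.float64(0.01), 'tz': np.float64(0.07), 'turn': np.float64(-0.0)}
 slice [270.  231.8 485.   27.   23. ] [[624.  -24.7]]
 slice [222.8 283.   90.   11.   17. ] [[ 594.3 -175.4]]
```

View pics/s8.png

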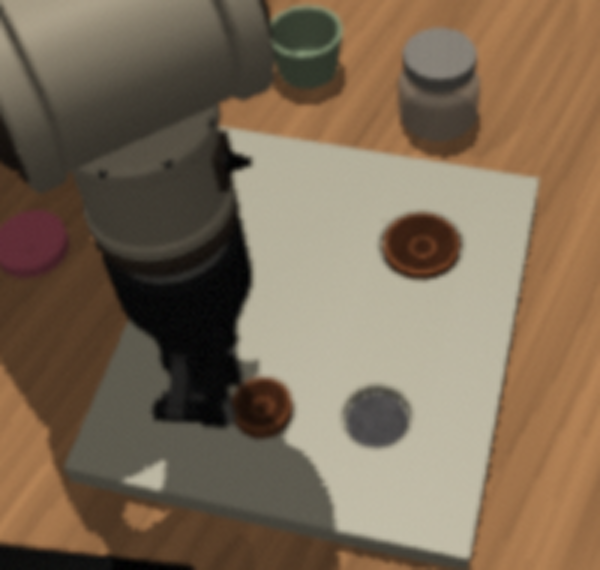

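The slice (crop (262,407)) is tracking well, but the TCP has crept up to 31 mm because the tool is tilted 2°. I'll back off, lower it, then carry on with a small downward correction.

>>> apply_moves(steps=[{"fingers": 2.2, "tx": 0.3, "ty": 0, "tz": 0.2, "turn": 0}, {"fingers": 2.2, "tx": 0.2, "ty": 0, "tz": 0.4, "turn": 0}])

```text
time: 8.0
tcp_pos: [556.8, -194.3, 25.2]
eef_rot: [-0.592, 3.052, -0.02]
wrist_force: [-0.8, 0.1, -0.2]
width: 0.255
```

>>> apply_moves(steps=[{"fingers": 2.2, "tx": -0.6, "ty": 0, "tz": 0.03, "turn": 0}, {"fingers": 2.2, "tx": -0.6, "ty": 0, "tz": 0.03, "turn": 0}, {"fingers": 2.2, "tx": -0.6, "ty": 0, "tz": 0.03, "turn": 0}])

```text
time: 8.3
tcp_pos: [572.5, -187.4, 23.4]
eef_rot: [-0.589, 3.055, -0.017]
wrist_force: [0.1, 0.6, 0.3]
width: 0.26
```

```bash
python3 plan.py 627.3 -164.3 26 21.8 7 2; python3 chk.py pics/s9.png
```

```text
t 8.3 tcp [ 572.5 -187.4   23.4] pushdir 21.83 zaxis [ 0.032 -0.005 -0.999] F [0.1 0.6 0.3] w 0.26
{'tx': np.float64(-0.7), 'ty': np.float64(0.01), 'tz': np.float64(-0.01), 'turn': np.float64(0.0)}
{'tx': np.float64(-0.7), 'ty': np.float64(0.01), 'tz': np.float64(-0.01), 'turn': np.float64(-0.0)}
 slice [270.  231.8 481.   27.   23. ] [[624.1 -24.7]]
 slice [230.9 283.2  90.   11.   17. ] [[ 608.6 -168.8]]
```

View pics/s9.png

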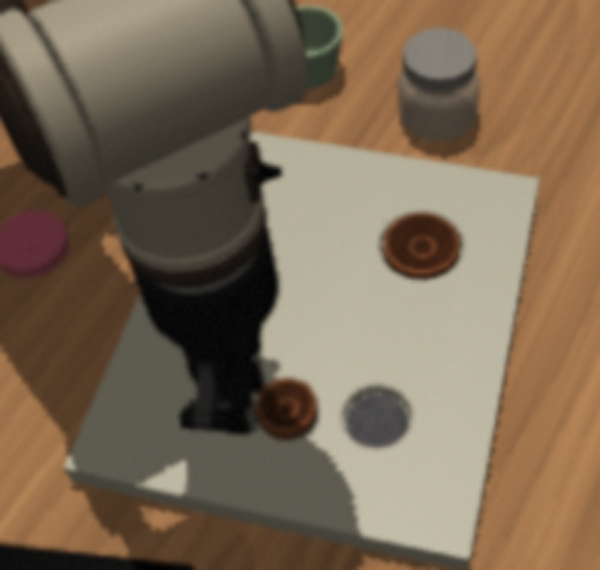

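Run:
```python
from h import *
im=camera("scene")[250:320,190:280]; hsv=cv2.cvtColor(im,cv2.COLOR_RGB2HSV).astype(int);g=im.astype(int)
m=(hsv[...,2]<150)&(g[...,0]-g[...,2]>22)
for q in comps(m,60): 
    uv=(q[0]+190,q[1]+250); print(np.round(uv,1),q[2:],ray("scene",uv,28).round(1))
print(ray("scene",(186.5,282.7),28),"start ref; top said 528,-204; recess",ray("scene",(255.2,288.7),16))
```

```text
[225.8 285.4] (np.int32(298), np.int32(21), np.int32(21)) [[ 602.1 -177.3]]
[[ 530.50651126 -206.37916482]] start ref; top said 528,-204; recess [[ 653.06167322 -153.18868967]]
```

The slice is at about (600,-175), so the line to the recess still holds. Continuing.

>>> apply_moves(steps=[{"fingers": 2.2, "tx": -0.6, "ty": 0, "tz": 0, "turn": 0}, {"fingers": 2.2, "tx": -0.6, "ty": 0, "tz": 0, "turn": 0}, {"fingers": 2.2, "tx": -0.6, "ty": 0, "tz": 0, "turn": 0}, {"fingers": 2.2, "tx": -0.6, "ty": 0, "tz": 0, "turn": 0}, {"fingers": 2.2, "tx": -0.6, "ty": 0, "tz": 0, "turn": 0}])

```text
time: 8.9
tcp_pos: [603.1, -175.3, 24.7]
eef_rot: [-0.59, 3.054, -0.018]
wrist_force: [0.1, 0.3, 0.2]
width: 0.255
```

>>> apply_moves(steps=[{"fingers": 2.2, "tx": -0.5, "ty": 0, "tz": 0.02, "turn": 0}, {"fingers": 2.2, "tx": -0.5, "ty": 0, "tz": 0.02, "turn": 0}, {"fingers": 2.2, "tx": -0.5, "ty": 0, "tz": 0.02, "turn": 0}])

```text
time: 9.2
tcp_pos: [618.6, -169.0, 24.6]
eef_rot: [-0.59, 3.054, -0.018]
wrist_force: [-0.8, 0.8, 0.4]
width: 0.253
```

```bash
python3 plan.py 627.3 -164.3 26 21.8 7 2; python3 chk.py pics/s10.png
```

```text
t 9.2 tcp [ 618.6 -169.    24.6] pushdir 21.89 zaxis [ 0.033 -0.006 -0.999] F [-0.8  0.8  0.4] w 0.253
{'tx': np.float64(-0.69), 'ty': np.float64(0.08), 'tz': np.float64(-0.08), 'turn': np.float64(0.1)}
{'tx': np.float64(-0.29), 'ty': np.float64(0.03), 'tz': np.float64(-0.03), 'turn': np.float64(-0.0)}
 slice [270.  231.7 477.   27.   22. ] [[624.  -24.5]]
 slice [257.3 284.4 118.   14.   17. ] [[ 655.7 -148.7]]
```

View pics/s10.png

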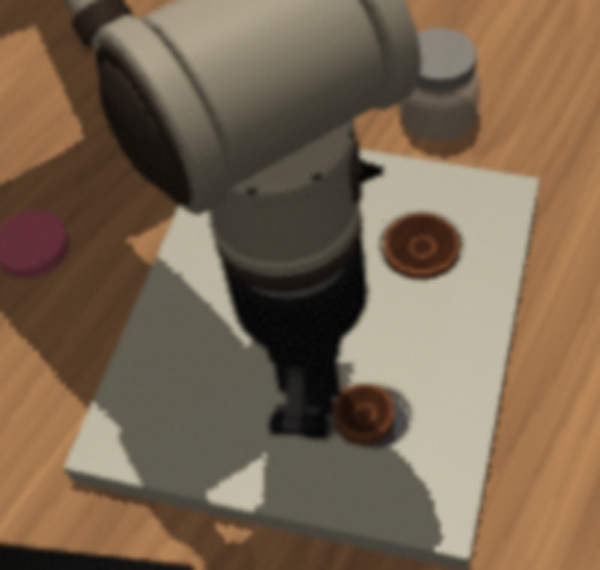

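The slice (crop (364,414)) is mostly over the recess (377,416), with a sliver of felt still visible at the far side. It needs about 8 mm more, so I'll push slowly.

>>> apply_moves(steps=[{"fingers": 2.2, "tx": -0.4, "ty": 0, "tz": 0, "turn": 0}, {"fingers": 2.2, "tx": -0.3, "ty": 0, "tz": 0, "turn": 0}])

```text
time: 9.45
tcp_pos: [626.1, -165.9, 24.8]
eef_rot: [-0.59, 3.053, -0.018]
wrist_force: [-0.2, 0.9, -0.1]
width: 0.258
```

```bash
python3 plan.py 627.3 -164.3 26 21.8 7 2; python3 chk.py pics/s11.png
```

```text
t 9.45 tcp [ 626.1 -165.9   24.8] pushdir 21.9 zaxis [ 0.034 -0.006 -0.999] F [-0.2  0.9 -0.1] w 0.258
{'tx': np.float64(-0.18), 'ty': np.float64(0.11), 'tz': np.float64(-0.12), 'turn': np.float64(0.1)}
{'tx': np.float64(0.0), 'ty': np.float64(0.0), 'tz': np.float64(0.0), 'turn': np.float64(-0.0)}Traceback (most recent call last):
  File "chk.py", line 3, in <module>
    im,b,w,r=slices("scene")
             ~~~~~~^^^^^^^^^
  File "h.py", line 25, in slices
    ins=np.zeros(bm.shape,np.uint8); cv2.fillPoly(ins,[board],1)
                                     ~~~~~~~~~~~~^^^^^^^^^^^^^^^
cv2.error: OpenCV(4.12.0) /io/opencv/modules/imgproc/src/drawing.cpp:2426: error: (-215:Assertion failed) p.checkVector(2, CV_32S) > 0 in function 'fillPoly'
```

The board mask was split by the arm's shadow, so I'll save the picture directly.

Run:
```python
from h import *
im=camera("scene"); cv2.imwrite("pics/s11b.png",cv2.resize(im[230:320,200:320,::-1],None,fx=5,fy=5,interpolation=2))
```

```text
(no output)
```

View pics/s11b.png

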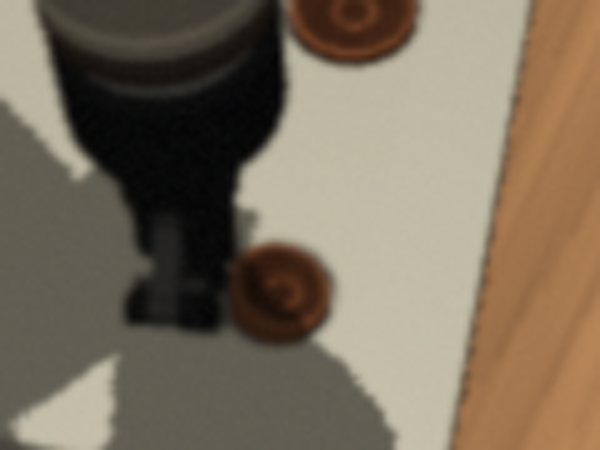

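The slice centre is at about (256,289), on the recess. Backing off for a look from the top.

>>> apply_moves(steps=[{"fingers": 2.2, "tx": 0.5, "ty": 0, "tz": 0, "turn": 0}, {"fingers": 2.2, "tx": 2, "ty": 0, "tz": 0, "turn": 0}, {"fingers": 2.2, "tx": 4, "ty": 0, "tz": -2, "turn": 0}, {"fingers": 2.2, "tx": 4, "ty": 0, "tz": -3, "turn": 0}, {"fingers": 2.2, "tx": 4, "ty": 0, "tz": -3, "turn": 0}])

```text
time: 10.05
tcp_pos: [484.6, -218.1, 97.0]
eef_rot: [-0.599, 3.056, -0.01]
wrist_force: [1.2, -1.0, 0.7]
width: 0.262
```

Run:
```python
from h import *
a=camera("scene"); b=camera("top")
cv2.imwrite("pics/s12.png",cv2.resize(a[200:310,190:310,::-1],None,fx=5,fy=5,interpolation=2))
for n,im,box in(("scene",a,(200,310,230,310)),("top",b,(130,185,260,360))):
    y0,y1,x0,x1=box; c=im[y0:y1,x0:x1]; g=c.astype(int); v=c.max(2)
    for q in comps((v<150)&(g[...,0]-g[...,2]>22),60):
        uv=(q[0]+x0,q[1]+y0); print(n,np.round(uv,1),q[2:],ray(n,uv,24).round(1))
cv2.imwrite("pics/t12.png",cv2.resize(b[130:190,260:360,::-1],None,fx=6,fy=6,interpolation=2))
```

```text
scene [281.1 201.2] (np.int32(62), np.int32(25), np.int32(4)) [[608.9  68.1]]
scene [302.6 270.2] (np.int32(495), np.int32(19), np.int32(98)) [[721.8 -79.4]]
scene [270.  231.6] (np.int32(529), np.int32(29), np.int32(24)) [[622.6 -21.5]]
scene [254.7 287.5] (np.int32(350), np.int32(23), np.int32(20)) [[ 653.1 -155. ]]
top [275.6 133.6] (np.int32(282), np.int32(47), np.int32(11)) [[7.009e+02 4.000e-01]]
top [335.5 152. ] (np.int32(193), np.int32(16), np.int32(15)) [[ 653. -156.]]
top [282.7 164. ] (np.int32(366), np.int32(22), np.int32(21)) [[620.3 -18.8]]
```

View pics/s12.png

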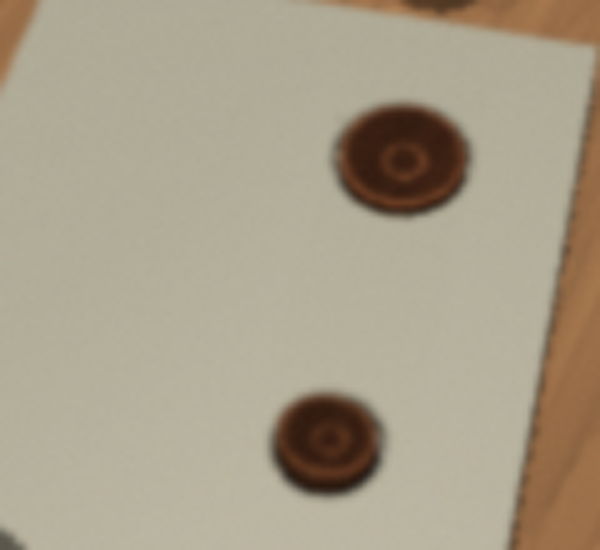

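View pics/t12.png

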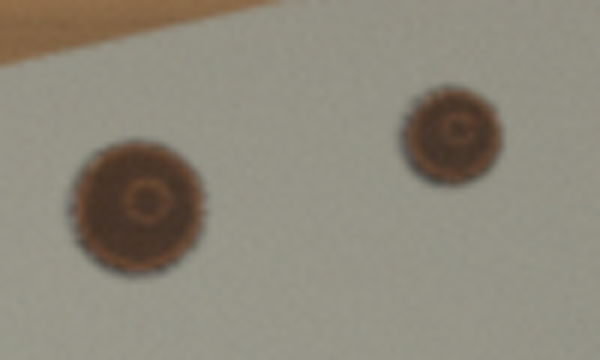

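Both slices look centred, but the small one shows a thicker side band in the scene view, so I'll check heights by triangulating the ring marks.

Run:
```python
from h import *
from scipy.optimize import least_squares
for nm,t,s in(("small",(336.5,151.3),(256,287.6)),("large",(284.7,163.3),(270.8,232))):
    for z in(20,24,28,32): print(nm,z,ray("top",[t],z).round(1),ray("scene",[s],z).round(1))
```

```text
small 20 [[ 655.5 -159.4]] [[ 654.4 -152.2]]
small 24 [[ 654.8 -158.7]] [[ 655.4 -154. ]]
small 28 [[ 654.2 -158. ]] [[ 656.4 -155.9]]
small 32 [[ 653.5 -157.4]] [[ 657.4 -157.7]]
large 20 [[622.9 -24.2]] [[623.5 -19.1]]
large 24 [[622.3 -24.1]] [[624.7 -21.8]]
large 28 [[621.8 -23.9]] [[625.9 -24.5]]
large 32 [[621.2 -23.8]] [[627.1 -27.1]]
```

This is inconclusive: the small slice may be standing about 3 mm high. I'll probe with shut fingertips, pressing lightly straight down on its centre. That measures its height and would also seat it.

```bash
python3 plan.py 653 -155 60 21.8 45 5
```

```text
t 10.15 tcp [ 485.1 -220.7  100.4] pushdir 21.99 zaxis [ 0.032 -0.006 -0.999] F [ 0.2 -0.8  0.8] w 0.257
{'tx': np.float64(-4.36), 'ty': np.float64(-0.03), 'tz': np.float64(1.11), 'turn': np.float64(0.2)}
{'tx': np.float64(-4.36), 'ty': np.float64(-0.01), 'tz': np.float64(1.11), 'turn': np.float64(-0.0)}
{'tx': np.float64(-4.36), 'ty': np.float64(-0.01), 'tz': np.float64(1.11), 'turn': np.float64(0.0)}
{'tx': np.float64(-4.36), 'ty': np.float64(-0.01), 'tz': np.float64(1.11), 'turn': np.float64(-0.0)}
{'tx': np.float64(-0.46), 'ty': np.float64(-0.0), 'tz': np.float64(0.12), 'turn': np.float64(-0.0)}
```

>>> apply_moves(steps=[{"fingers": 0, "tx": -4.4, "ty": 0, "tz": 1, "turn": 0}, {"fingers": 0, "tx": -4.4, "ty": 0, "tz": 1, "turn": 0}, {"fingers": 0, "tx": -4.4, "ty": 0, "tz": 1, "turn": 0}, {"fingers": 0, "tx": -4.3, "ty": 0, "tz": 1, "turn": 0}, {"fingers": 0, "tx": 0, "ty": 0, "tz": 0, "turn": 0}])

```text
time: 10.65
tcp_pos: [652.4, -155.1, 62.5]
eef_rot: [-0.581, 3.056, -0.02]
wrist_force: [-1.4, -0.4, -0.8]
width: -0.004
```

```bash
python3 plan.py 653 -155 38 21.8 12 3
```

```text
t 10.65 tcp [ 652.4 -155.1   62.5] pushdir 21.55 zaxis [ 0.033 -0.007 -0.999] F [-1.4 -0.4 -0.8] w -0.004
{'tx': np.float64(0.0), 'ty': np.float64(0.02), 'tz': np.float64(1.2), 'turn': np.float64(-0.3)}
{'tx': np.float64(0.0), 'ty': np.float64(0.02), 'tz': np.float64(1.2), 'turn': np.float64(0.0)}
{'tx': np.float64(0.0), 'ty': np.float64(0.0), 'tz': np.float64(0.05), 'turn': np.float64(-0.0)}
```

>>> apply_moves(steps=[{"fingers": 0, "tx": 0, "ty": 0, "tz": 1.2, "turn": 0}, {"fingers": 0, "tx": 0, "ty": 0, "tz": 1, "turn": 0}, {"fingers": 0, "tx": 0, "ty": 0, "tz": 0.3, "turn": 0}])

```text
time: 10.95
tcp_pos: [652.1, -154.7, 33.8]
eef_rot: [-0.583, 3.058, -0.019]
wrist_force: [0.2, -1.2, 0.1]
width: 0.004
```

>>> apply_moves(steps=[{"fingers": 0, "tx": 0, "ty": 0, "tz": 0.3, "turn": 0}])

```text
time: 11.05
tcp_pos: [651.2, -155.1, 30.3]
eef_rot: [-0.581, 3.059, -0.018]
wrist_force: [-0.1, 0.6, -0.3]
width: 0.004
```

>>> apply_moves(steps=[{"fingers": 0, "tx": 0, "ty": 0, "tz": 0.2, "turn": 0}])

```text
time: 11.15
tcp_pos: [650.6, -155.5, 28.0]
eef_rot: [-0.58, 3.059, -0.017]
wrist_force: [0.5, 0.2, 0.4]
width: -0.003
```

>>> apply_moves(steps=[{"fingers": 0, "tx": 0, "ty": 0, "tz": 0.15, "turn": 0}])

```text
time: 11.25
tcp_pos: [650.3, -156.0, 26.6]
eef_rot: [-0.579, 3.059, -0.018]
wrist_force: [0.5, -0.3, 0.3]
width: -0.002
```

>>> apply_moves(steps=[{"fingers": 0, "tx": -0.1, "ty": 0, "tz": 0.12, "turn": 0}])

```text
time: 11.35
tcp_pos: [651.3, -155.9, 25.8]
eef_rot: [-0.578, 3.059, -0.018]
wrist_force: [-0.9, -0.3, 0.1]
width: -0.001
```

>>> apply_moves(steps=[{"fingers": 0, "tx": 0, "ty": 0, "tz": 0.1, "turn": 0}])

```text
time: 11.45
tcp_pos: [651.6, -156.2, 25.2]
eef_rot: [-0.578, 3.059, -0.019]
wrist_force: [-1.2, -0.6, 0.3]
width: -0.002
```

>>> apply_moves(steps=[{"fingers": 0, "tx": 0, "ty": 0, "tz": 0.1, "turn": 0}])

```text
time: 11.55
tcp_pos: [651.8, -156.3, 24.4]
eef_rot: [-0.577, 3.058, -0.02]
wrist_force: [-0.0, 0.6, 0.1]
width: 0.005
```

>>> apply_moves(steps=[{"fingers": 0, "tx": 0, "ty": 0, "tz": 0.1, "turn": 0}])

```text
time: 11.65
tcp_pos: [651.9, -156.3, 24.2]
eef_rot: [-0.578, 3.058, -0.019]
wrist_force: [-5.1, 1.4, 8.8]
width: -0.001
```

>>> apply_moves(steps=[{"fingers": 0, "tx": 0, "ty": 0, "tz": 0.08, "turn": 0}])

```text
time: 11.75
tcp_pos: [651.9, -156.4, 24.2]
eef_rot: [-0.578, 3.059, -0.019]
wrist_force: [-3.0, 1.2, 5.0]
width: -0.003
```

Contact came at z = 24.2 mm. A seated slice's top should be at 24, so it lies on the floor. I'll retract straight up and do the final check.

>>> apply_moves(steps=[{"fingers": 0, "tx": 0, "ty": 0, "tz": -0.5, "turn": 0}, {"fingers": 0, "tx": 0, "ty": 0, "tz": -3, "turn": 0}, {"fingers": 0, "tx": 2, "ty": 0, "tz": -4, "turn": 0}, {"fingers": 0, "tx": 4.5, "ty": 0, "tz": -1, "turn": 0}, {"fingers": 0, "tx": 4.5, "ty": 0, "tz": 0, "turn": 0}])

```text
time: 12.25
tcp_pos: [548.8, -195.8, 110.7]
eef_rot: [-0.586, 3.053, -0.025]
wrist_force: [0.7, -1.7, 0.4]
width: 0.002
```

>>> apply_moves(steps=[{"fingers": 0, "tx": 4.5, "ty": 0, "tz": 0, "turn": 0}, {"fingers": 0, "tx": 2, "ty": 0, "tz": 0, "turn": 0}, {"fingers": 0, "tx": 0, "ty": 0, "tz": 0, "turn": 0}])

```text
time: 12.55
tcp_pos: [483.9, -222.5, 110.9]
eef_rot: [-0.581, 3.052, -0.03]
wrist_force: [0.3, 0.7, -0.4]
width: 0.001
```

Run:
```python
from h import *
a=camera("scene"); b=camera("top")
for n,im,box in(("scene",a,(205,310,230,295)),("top",b,(140,185,260,360))):
    y0,y1,x0,x1=box; c=im[y0:y1,x0:x1]; g=c.astype(int); v=c.max(2)
    for q in comps((v<150)&(g[...,0]-g[...,2]>22),60):
        uv=(q[0]+x0,q[1]+y0); print(n,np.round(uv,1),q[2:],ray(n,uv,24).round(1))
cv2.imwrite("pics/t13.png",np.hstack([cv2.resize(b[90:270,200:440,::-1],None,fx=1.6,fy=1.6),cv2.resize(a[150:384,90:320,::-1],(384,288))]))
```

```text
scene [270.  231.6] (np.int32(524), np.int32(29), np.int32(24)) [[622.5 -21.5]]
scene [254.6 288.4] (np.int32(379), np.int32(22), np.int32(22)) [[ 653.7 -156.8]]
top [335.4 152.3] (np.int32(194), np.int32(16), np.int32(16)) [[ 652.1 -155.9]]
top [282.7 164. ] (np.int32(364), np.int32(22), np.int32(21)) [[620.3 -18.8]]
```

View pics/t13.png

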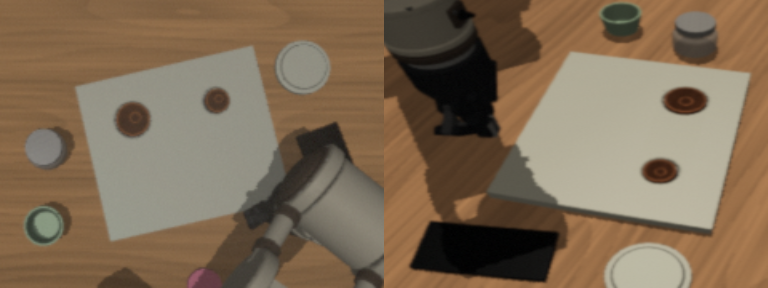

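```bash
python3 - <<'E'
from h import *
a=camera("scene")
cv2.imwrite("pics/s14.png",cv2.resize(a[200:310,190:310,::-1],None,fx=5,fy=5,interpolation=2))
E
python3 plan.py 620.5 -18 60 21.8 45 5
```

```text
t 12.7 tcp [ 486.5 -221.7  111.1] pushdir 21.75 zaxis [ 0.039 -0.013 -0.999] F [-0.3 -0.5 -0.3] w -0.003
{'tx': np.float64(-3.58), 'ty': np.float64(2.55), 'tz': np.float64(0.97), 'turn': np.float64(-0.1)}
{'tx': np.float64(-3.58), 'ty': np.float64(2.54), 'tz': np.float64(0.97), 'turn': np.float64(0.0)}
{'tx': np.float64(-3.58), 'ty': np.float64(2.54), 'tz': np.float64(0.97), 'turn': np.float64(-0.0)}
{'tx': np.float64(-3.58), 'ty': np.float64(2.54), 'tz': np.float64(0.97), 'turn': np.float64(0.0)}
{'tx': np.float64(-3.58), 'ty': np.float64(2.54), 'tz': np.float64(0.97), 'turn': np.float64(-0.0)}
```

View pics/s14.png

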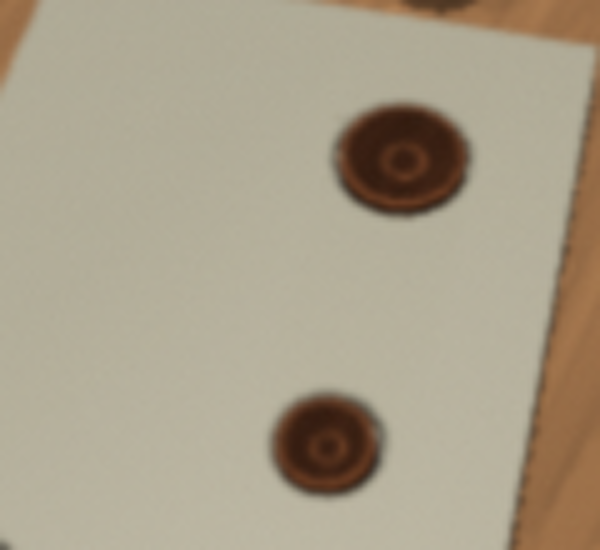

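In the scene view the small slice now has as thin a side as the large one, so the press settled it. I'll probe the large one the same way.

>>> apply_moves(steps=[{"fingers": 0, "tx": -3.6, "ty": 2.5, "tz": 0.9, "turn": 0}, {"fingers": 0, "tx": -3.6, "ty": 2.5, "tz": 0.9, "turn": 0}, {"fingers": 0, "tx": -3.6, "ty": 2.5, "tz": 0.9, "turn": 0}, {"fingers": 0, "tx": -3.6, "ty": 2.5, "tz": 0.9, "turn": 0}, {"fingers": 0, "tx": -3.6, "ty": 2.5, "tz": 0.9, "turn": 0}])

```text
time: 13.2
tcp_pos: [619.5, -36.0, 69.8]
eef_rot: [-0.578, 3.043, -0.04]
wrist_force: [0.6, -0.4, 0.2]
width: 0.002
```

```bash
python3 plan.py 620.5 -18 34 21.8 18 3
```

```text
t 13.2 tcp [619.5 -36.   69.8] pushdir 21.53 zaxis [ 0.048 -0.018 -0.999] F [ 0.6 -0.4  0.2] w 0.002
{'tx': np.float64(-0.28), 'ty': np.float64(0.79), 'tz': np.float64(1.59), 'turn': np.float64(-0.3)}
{'tx': np.float64(-0.28), 'ty': np.float64(0.79), 'tz': np.float64(1.59), 'turn': np.float64(0.0)}
{'tx': np.float64(-0.06), 'ty': np.float64(0.18), 'tz': np.float64(0.36), 'turn': np.float64(-0.0)}
```

>>> apply_moves(steps=[{"fingers": 0, "tx": -0.3, "ty": 0.8, "tz": 1.5, "turn": 0}, {"fingers": 0, "tx": -0.3, "ty": 0.8, "tz": 1.5, "turn": 0}, {"fingers": 0, "tx": 0, "ty": 0, "tz": 0.6, "turn": 0}])

```text
time: 13.5
tcp_pos: [624.8, -11.3, 30.6]
eef_rot: [-0.593, 3.039, -0.039]
wrist_force: [-1.0, 0.1, -0.6]
width: -0.002
```

>>> apply_moves(steps=[{"fingers": 0, "tx": -0.1, "ty": 0, "tz": 0.4, "turn": 0}, {"fingers": 0, "tx": 0, "ty": 0, "tz": 0.1, "turn": 0}])

```text
time: 13.7
tcp_pos: [625.2, -11.6, 24.3]
eef_rot: [-0.591, 3.041, -0.037]
wrist_force: [-1.0, 3.0, 4.8]
width: 0.002
```

>>> apply_moves(steps=[{"fingers": 0, "tx": 0, "ty": 0, "tz": 0.12, "turn": 0}])

```text
time: 13.8
tcp_pos: [625.4, -12.1, 24.2]
eef_rot: [-0.588, 3.041, -0.036]
wrist_force: [-3.7, 5.6, 11.1]
width: 0.004
```

The large slice also reads 24.2 mm, probed 8 mm off its centre, so it's flat on the floor. Retract clear, take a final look and hand in.

>>> apply_moves(steps=[{"fingers": 0, "tx": 0, "ty": 0, "tz": -0.5, "turn": 0}, {"fingers": 0, "tx": 0, "ty": 0, "tz": -3, "turn": 0}, {"fingers": 0, "tx": 2, "ty": 0, "tz": -4, "turn": 0}, {"fingers": 0, "tx": 4.5, "ty": -1, "tz": -1, "turn": 0}, {"fingers": 0, "tx": 4.5, "ty": -1, "tz": 0, "turn": 0}])

```text
time: 14.3
tcp_pos: [528.2, -75.7, 112.6]
eef_rot: [-0.586, 3.034, -0.046]
wrist_force: [0.8, -0.1, 0.3]
width: -0.0
```

>>> apply_moves(steps=[{"fingers": 0, "tx": 4, "ty": 0, "tz": 0, "turn": 0}, {"fingers": 0, "tx": 0, "ty": 0, "tz": 0, "turn": 0}, {"fingers": 0, "tx": 0, "ty": 0, "tz": 0, "turn": 0}])

```text
time: 14.6
tcp_pos: [486.3, -96.1, 113.0]
eef_rot: [-0.574, 3.034, -0.053]
wrist_force: [-0.3, -0.6, 0.7]
width: -0.0
```

Run:
```python
from h import *
a=camera("scene"); b=camera("top")
for n,im,box in(("scene",a,(205,310,230,295)),("top",b,(140,185,260,360))):
    y0,y1,x0,x1=box; c=im[y0:y1,x0:x1]; g=c.astype(int); v=c.max(2)
    for q in comps((v<150)&(g[...,0]-g[...,2]>22),60):
        uv=(q[0]+x0,q[1]+y0); print(n,np.round(uv,1),q[2:],ray(n,uv,24).round(1))
cv2.imwrite("pics/t15.png",np.hstack([cv2.resize(b[90:270,200:440,::-1],None,fx=1.6,fy=1.6),cv2.resize(a[200:310,190:310,::-1],(314,288))]))
```

```text
scene [269.9 231.7] (np.int32(524), np.int32(29), np.int32(23)) [[622.7 -22. ]]
scene [254.6 288.5] (np.int32(382), np.int32(22), np.int32(22)) [[ 653.9 -156.9]]
top [335.5 152.3] (np.int32(195), np.int32(16), np.int32(16)) [[ 652.2 -156.1]]
top [283.  163.9] (np.int32(367), np.int32(21), np.int32(21)) [[620.7 -19.6]]
```

View pics/t15.png

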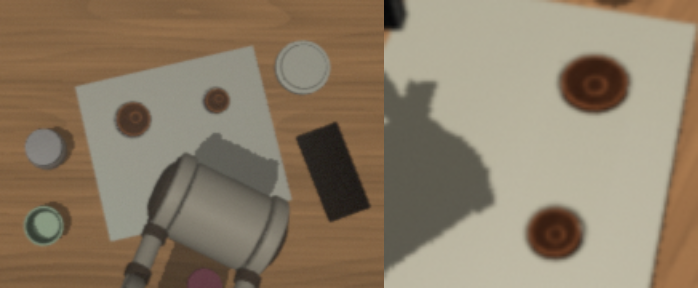

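Both slices sit in their recesses (left panel (133,119) and (216,100)). The jar, cup, lid and phone look untouched, and the arm is clear.

```bash
python3 -c "
from workcell import env
print(env.hand_in())"
```

```text
the job is handed in; nothing more can be done
None
```

I pushed both slices across the board with the fingertips until each dropped into its own recess, then handed the job in at about 15 s. `hand_in` reports no verdict, so the result rests on these last checks.

- **Height:** Pressing lightly with the shut fingers met both slices at z = 24.2 mm; a seated slice's top should be at 24 mm.
- **Centring:** The last top view puts both within about 2 mm of their recess centres, inside the 5 mm limit. The scene camera agrees for the small slice to within about 4 mm. It puts the large one about 5 mm off, but it was already biased several mm on that slice before the push, because it also sees the slice's side.
- **Bystanders:** The jar, cup, lid, phone and pink disc look unmoved in the pictures; I did not measure them.
- **Checks that disagreed:** Before the press, triangulation suggested the small slice stood about 3 mm high. Its visible side looked thinner afterwards, so it may have settled during the press.
- **Fingers rose mid-push:** They crept up to 31 mm while pushing the small slice. I lowered them before going on, and the slice did not shift off line.

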